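Close the denture flask: frame over two guide pins

ROBOT

A 6-joint arm with a two-finger parallel gripper is mounted at the origin on the work surface; the furniture and walls round the work are solid. World frame = base frame: x ahead of the robot, y to its left, z up, the work surface at z = 0. Lengths are in m, angles in rad, forces in N, time in s.
With the tool pointing down it reaches from about 0.375 to 0.925 m from the base axis. Payload 5.7 kg.
Tool frame: the origin (TCP) lies midway between the tips of the shut fingers; the grasp point (between the pads) lies 19 mm behind it; z points along the fingers, y is the line along which they close (so a half turn about z gives the same grasp; the last joint's range is limited). The gripper opens to 88 mm and grips with 3 to 60 N. Pads are 20 mm wide; open, the fingers measure 115 mm over their backs; the gripper's body (75 mm by 178 mm) begins 61 mm behind the grasp point.
Start: joints at [-1.307, 0.359, 1.51, -0, 1.272, -0.115], TCP at [0.222, -0.557, 0.223] pointing down, gripper open.
Joint ranges: [-2.97, 2.97], [-1.01, 2.36], [0.21, 2.38], [-0.96, 4.11], [0.2, 2.71], [-2.98, 2.98]. Speed limits (rad/s): [2.39, 2.39, 3.14, 3.14, 3.14, 3.14].

INTERFACE

Orientations are given as a unit quaternion [x, y, z, w].
In Python, from bench import move_ptp, servo_line, goto_joints, move_gripper, sleep, inverse_kinematics, capture, PlanningError, close_job, spot_in, silhouettes, current_clock, current_joint_pos, current_qvel, current_joint_torque, current_position, current_orientation, current_force, current_torque, current_finger_gap, current_grip_force gives the robot as it stands. Calls block until the motion is done:
- move_ptp(position, orientation): joint-space move of the TCP to a pose.
- servo_line(position, orientation=None, rate=0.15, contact_N=None): straight line of the TCP; orientation=None keeps the orientation; rate is the mean speed in m/s. With contact_N (N) it stops when the force on the tool has changed by that much, and returns True; else False.
- goto_joints(angles): joint-space move.
- move_gripper(opening): finger opening in m; the grip force is fixed at half the most; returns when the fingers have stopped.
- sleep(seconds).
- inverse_kinematics(position, orientation): joint angles nearest the present ones, or None.
- capture(name): name is "scene" or "top" or "wrist"; returns a dict with "image" (384x512x3 uint8, blue, green, red), "range_z" (384x512 float32, m along the optical axis (not along the pixel's ray), 0 where there is no reading), "intrinsics" (3x3 intrinsics, pixels), "R" (3x3) and "t" (3): a world point X has camera coordinates R X + t. Camera axes: x right, y down, z forward; pixel columns grow to the right and rows downward; lengths in m; the calibration is good to about 2 mm. The wrist camera is an equidistant fisheye: a pixel r from the principal point sees the ray r / f radians off the axis. A picture is of the moment at which its call begins.
A pose or a line that the arm cannot do raises PlanningError and nothing moves.
- close_job(): hands the job in; it is judged then, once.
Trained networks look in the newest picture that a camera, given by its name, has taken for a name from the list of things; names that differ only in an ending like _2 or _b are one class to them, and where a whole thing is asked for, a point or a joint stands for the part that bears it (a point fixed in the world has none). Each returns a list of dicts, best first, with "conf" (0 to 1); they miss things now and then, are a little off and sometimes report something else, mostly with a low value. They report only what shows in the picture. A call takes as long as a camera call. They do not tell look-alikes from the thing itself.
- spot_in(camera, query): "xy" ([column, row] in pixels, amid what is visible of it).
- silhouettes(camera, query): "region" (384x512 bool, what is visible of it) and "xy" ([column, row] in pixels, amid what is visible of it).
Readings, each from a call of its own:
- current_clock(): time.
- current_joint_pos(): joint angles.
- current_qvel(): joint speeds.
- current_joint_torque(): joint torques, N m.
- current_position(): TCP position.
- current_orientation(): TCP orientation.
- current_force(): force on the tool from outside, world axes, zero at the start.
- current_torque(): the same for the moment, N m.
- current_finger_gap(): finger opening in m.
- current_grip_force(): force on a finger pad.
Only numpy, scipy, OpenCV 4.12 (cv2) and the standard library are available. Lean on these libraries where they do the work, as an engineer would, in place of code of your own. Each camera call takes 0.05 s, during which the arm holds its last target. There are 200 camera calls.

TASK

Close the denture flask: take the upper frame whose two end holes match the guide pins of the lower half, bring both holes over both pins and lower it gently round the cast until it sits fully home, flat on the lower half, then let go. Leave the other, shorter frame where it stands.

Things in the scene. Friction and masses are not known exactly. Their poses are not given: they have to be found in the camera images.
- lower_half: Lower flask half, fixed: aluminium plate 98 (x) x 172 (y) mm, top 16 mm above the bench. Dark steel guide pins at y = +62 and -62 mm: 16 mm thick for the first 6 mm, then tapering to 5 mm at the tip, 42 mm above the plate. Between them a white plaster cast 51 x 58 mm, 33 mm above the plate. Origin: centre of underside, on the bench; z up, y along the line of pins.
- long_frame: Matching frame, 0.3 kg, on the bench: aluminium ring 82 (x) x 88 (y) mm, 6 mm wall, 22 mm high; flat 8 mm lugs at both ends (162 mm long) with 26 mm holes at y = +-62 mm. Bridge handle to grip, along y over the middle: bar 14 mm wide (x), 62 to 76 mm above the underside, 88 mm long. Origin: centre of underside; z up. Fits either way round; home with its underside on the plate.
- short_frame: The other frame, 0.18 kg, to be left alone: same style, aluminium and handle height, but only 116 mm long over the lugs, ring 56 x 50 mm, 20 mm holes 84 mm apart: it does not fit these pins. Origin: centre of underside; y along its holes and handle. The two frames stand left and right of the lower half, either way round.
Mind the look-alikes: they are no part of the job. Leave any green look-alike of the long_frame alone.

How it is judged:
At the end, for the whole second after the job is handed in: The long frame sits on the lower half with both pins through its holes and the cast inside: its origin within 12 mm sideways of the lower half's, its underside no more than 5 mm above the plate, level within 0.08 rad, lined up with the pins within 0.17 rad, released and at rest (horizontal distance between long_frame and lower_half below 0.012 m and z of long_frame in the frame of lower_half between 0.01 and 0.021 m and angle between long_frame's own z axis and vertical below 0.08 rad and angle between the y axis of long_frame and the y axis of lower_half, either way round below 0.17 rad and linear speed of long_frame below 0.02 m/s); the robot touches nothing.
It fails at once if the shorter frame is moved by more than 30 mm (distance of short_frame from where it was at the start of the episode above 0.03 m).
It fails at once if the long frame is dropped or slammed onto the lower half (faster than 0.7 m/s just above it) instead of being lowered (horizontal distance between long_frame and lower_half below 0.04 m and z of long_frame in the frame of lower_half below 0.08 m and linear speed of long_frame above 0.7 m/s).
It also fails if it takes over 38 s, if anything falls off the work surface, if the arm or the gripper's body presses on something with over 40 N, if the wrist force passes 120 N, or if a joint passes its speed limit or range.

## Working session

There is one attempt and no reset: what is moved stays moved. The work goes in short steps, each a Python script; the robot and the scene stay as the last script left them, time stands still between calls to the robot, and variables do not carry over. Pictures are saved under pics/ and viewed, at most 10 in all, crops included, and the job is handed in when it is done.

```bash
mkdir -p pics; python3 - <<'E'
from bench import *
import cv2, numpy as np
ims=[]
for c in ["scene","top"]:
    d=capture(c); ims.append(d["image"]); np.savez(c+".npz",**d)
    for n in ["long_frame","short_frame","lower_half"]:
        for r in silhouettes(c,n):
            m=r["region"]; z=d["range_z"]; v,u=np.nonzero(m&(z>0)); zz=z[v,u]
            K=d["intrinsics"]; P=np.stack([(u-K[0,2])/K[0,0]*zz,(v-K[1,2])/K[1,1]*zz,zz],1)
            W=(P-d["t"])@d["R"]
            print(c,n,round(r["conf"],2),np.round(r["xy"]),m.sum(),np.round(np.percentile(W,[2,50,98],axis=0),3).tolist(),d["image"][m].mean(0).round())
cv2.imwrite("pics/s.png",ims[0]);cv2.imwrite("pics/t.png",ims[1])
print(current_clock())
E
```

```text
scene long_frame 0.67 [214. 160.] 58 [[0.501, 0.177, -0.0], [0.524, 0.187, 0.007], [0.559, 0.204, 0.013]] [138. 148. 155.]
scene short_frame 0.95 [393. 217.] 1123 [[0.444, -0.355, 0.0], [0.468, -0.3, 0.013], [0.5, -0.247, 0.077]] [125. 133. 138.]
scene short_frame 0.6 [288. 179.] 1791 [[0.465, -0.114, 0.006], [0.508, -0.039, 0.017], [0.582, 0.048, 0.047]] [165. 175. 181.]
scene lower_half 0.82 [286. 175.] 1900 [[0.465, -0.115, 0.001], [0.508, -0.038, 0.017], [0.588, 0.049, 0.047]] [164. 174. 180.]
top long_frame 0.85 [163. 134.] 748 [[0.496, 0.188, 0.0], [0.548, 0.249, 0.02], [0.595, 0.326, 0.078]] [122. 127. 128.]
top long_frame 0.76 [152. 252.] 993 [[0.194, 0.206, -0.003], [0.237, 0.278, 0.017], [0.278, 0.361, 0.077]] [ 80. 109.  83.]
top short_frame 0.7 [380. 162.] 601 [[0.447, -0.354, -0.003], [0.473, -0.291, 0.016], [0.501, -0.245, 0.077]] [123. 126. 125.]
top lower_half 0.8 [274. 144.] 2531 [[0.469, -0.109, 0.007], [0.525, -0.026, 0.015], [0.582, 0.055, 0.045]] [145. 147. 144.]
0.4
```

View pics/t.png

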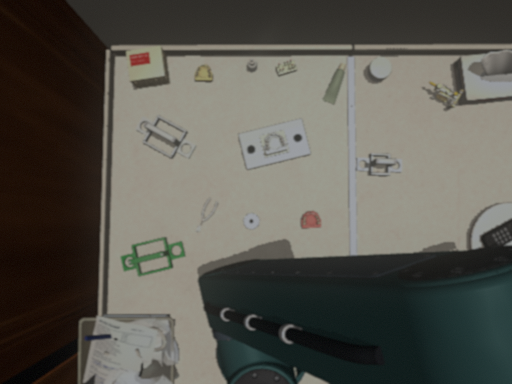

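View pics/s.png

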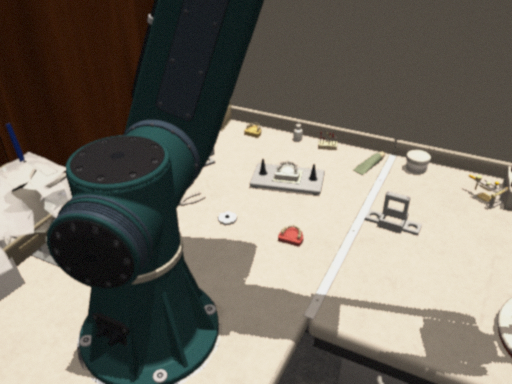

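The top picture shows three candidates. The aluminium frame at (163,134) is long with large lugs, so it fits the description. The green look-alike at (152,252) and the shorter frame at (380,162) stay put. The lower half is at (274,144). Next I'll compute poses and confirm with a crop.

```bash
cat > h.py <<'E'
import numpy as np, cv2
def cloud(d,fish=False):
    z=d["range_z"]; K=d["intrinsics"]; v,u=np.mgrid[:z.shape[0],:z.shape[1]]
    x=(u-K[0,2])/K[0,0]; y=(v-K[1,2])/K[1,1]
    if fish:
        r=np.hypot(x,y)+1e-9; s=np.tan(np.minimum(r,1.4))/r; x,y=x*s,y*s
    P=np.stack([x*z,y*z,z],-1); W=(P-d["t"])@d["R"]; W[z<=0]=np.nan
    return W
def rect(p):
    c,s,a=cv2.minAreaRect((p[:,:2]*1000).astype(np.float32))
    b=cv2.boxPoints((c,s,a)); e=b[1]-b[0]; f=b[2]-b[1]
    l=e if np.hypot(*e)>np.hypot(*f) else f
    return np.round(c,1),np.round(s,1),np.arctan2(l[1],l[0])%np.pi
E
python3 - <<'E'
from h import *
d=np.load("top.npz"); W=cloud(d); x,y,z=np.moveaxis(W,-1,0)
def sel(x0,x1,y0,y1,z0,z1): return W[(x>x0)&(x<x1)&(y>y0)&(y<y1)&(z>z0)&(z<z1)]
p=sel(.46,.63,.15,.36,.055,.09); print("bar",len(p),rect(p))
p=sel(.46,.63,.15,.36,.005,.09); print("frame",len(p),rect(p))
p=sel(.4,.65,-.15,.1,.008,.025); print("plate",len(p),rect(p))
p=sel(.4,.65,-.15,.1,.03,.09); print("pins",np.round(p[np.argsort(p[:,1])],3)[[0,1,2,-3,-2,-1]].tolist())
im=d["image"]; cv2.imwrite("pics/c.png",cv2.resize(im[95:180,120:330],None,fx=3.8,fy=3.8,interpolation=cv2.INTER_CUBIC))
E
```

```text
bar 212 (array([546. , 256.8]), array([87.5, 14.3]), np.float32(1.067536))
frame 806 (array([538.7, 255.6]), array([169.6, 176.8]), np.float32(2.9871395))
plate 2041 (array([527.6, -27.6]), array([ 98.6, 172.3]), np.float32(1.8146847))
pins [[0.538, -0.092, 0.034], [0.539, -0.091, 0.038], [0.54, -0.091, 0.047], [0.512, 0.038, 0.037], [0.509, 0.038, 0.036], [0.514, 0.038, 0.036]]
```

View pics/c.png

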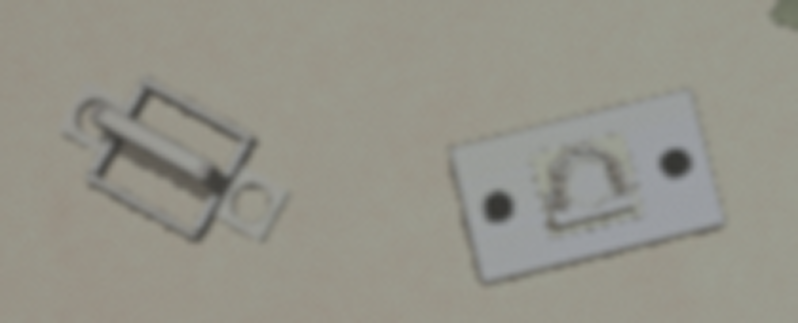

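The crop confirms it: the grey ring has two wide lugs with holes and a handle running along its long axis, and the lower half has two dark pins. I'll go above the frame and take one close look.

```bash
cat >> h.py <<'E'
from scipy.spatial.transform import Rotation as R
def q(a):
    c,s=np.cos(a),np.sin(a)
    return R.from_matrix(np.array([[c,s,0],[s,-c,0],[0,0,-1]])).as_quat()
E
python3 - <<'E'
from bench import *; from h import *
for k in (0,np.pi):
    for p,a in (((.546,.257,.2),1.0675),((.546,.257,.05),1.0675),((.5276,-.0276,.2),1.8147),((.5276,-.0276,.066),1.8147)):
        j=inverse_kinematics(p,q(a+k)); print(k,None if j is None else np.round(j,2))
E
```

```text
0 [ 0.33  0.38  1.53 -0.    1.23  0.83]
0 [ 0.33  0.56  1.67 -0.    0.92  0.83]
0 [-0.18  0.28  1.69 -0.    1.17 -0.43]
0 [-0.18  0.46  1.83 -0.    0.86 -0.43]
3.141592653589793 [ 0.33  0.38  1.53 -0.    1.23 -2.31]
3.141592653589793 [ 0.33  0.56  1.67 -0.    0.92 -2.31]
3.141592653589793 [-0.18  0.28  1.69 -0.    1.17  2.71]
3.141592653589793 [-0.18  0.46  1.83 -0.    0.86  2.71]
```

```bash
python3 - <<'E'
from bench import *; from h import *
move_ptp((.546,.257,.2),q(1.0675))
d=capture("wrist"); W=cloud(d,True); x,y,z=np.moveaxis(W,-1,0)
m=(abs(x-.546)<.09)&(abs(y-.257)<.1)&(z>.06)&(z<.085)
print(m.sum(), rect(W[m]) if m.sum()>20 else "", np.nanmedian(z[m]) if m.any() else "", current_clock())
cv2.imwrite("pics/w.png",d["image"])
d=capture("top"); W=cloud(d); x,y,z=np.moveaxis(W,-1,0)
E
```

```text
1154 (array([545.8, 257.4]), array([86.1, 13.6]), np.float32(1.071857)) 0.07525277052127985 3.525
```

View pics/w.png

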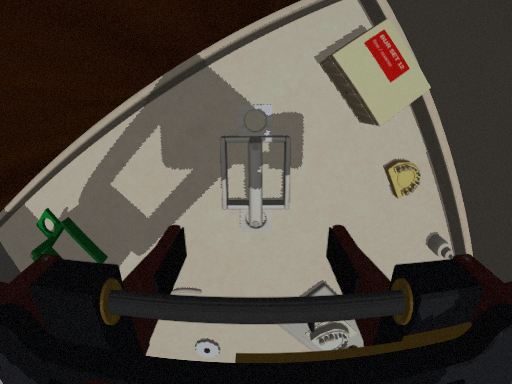

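The wrist view shows the frame with its handle at (255,180), upright and free on both sides. The measured pose matches the top view, so I'll grasp, lift and carry it over the lower half.

```bash
python3 - <<'E'
from bench import *; from h import *
Q=q(1.071)
servo_line((.546,.257,.051),Q,rate=.1,contact_N=15)
print(current_position()); move_gripper(0.0)
print("gap",current_finger_gap(),current_grip_force())
servo_line((.546,.257,.19),rate=.12)
print("gap",current_finger_gap(),current_force())
move_ptp((.5276,-.0276,.19),q(1.8147))
d=capture("wrist"); np.savez("w2.npz",**d); cv2.imwrite("pics/w2.png",d["image"])
d=capture("top"); np.savez("t2.npz",**d)
print(current_position(),current_finger_gap(),current_clock())
W=cloud(d); x,y,z=np.moveaxis(W,-1,0)
m=(abs(x-.53)<.13)&(abs(y+.03)<.13)&(z>.13)&(z<.18)
W2=cloud(np.load("w2.npz"),True);x,y,z=np.moveaxis(W2,-1,0)
for lo,hi in((.005,.025),(.12,.16),(.16,.195),(.195,.23)):
    m=(abs(x-.5276)<.12)&(abs(y+.0276)<.12)&(z>lo)&(z<hi); print(lo,m.sum(),rect(W2[m]) if m.sum()>20 else "")
E
```

```text
[0.54649629 0.25717194 0.05166072]
gap 0.0136951836866038 29.999869465827942
gap 0.013403693377175237 [ 0.04753799 -0.60412297 -2.25552065]
[ 0.52784508 -0.02669443  0.18987884] 0.013498331587317388 8.9
0.005 5363 (array([526.5, -27.8]), array([ 98.4, 170.2]), np.float32(1.8138341))
0.12 4471 (array([526.2, -23.8]), array([ 82.8, 154.6]), np.float32(1.8140256))
0.16 1962 (array([526.3, -23.9]), array([81.8, 82. ]), np.float32(1.81228))
0.195 4486 (array([529.4, -24.9]), array([33.6, 85.9]), np.float32(2.1011157))
```

View pics/w2.png

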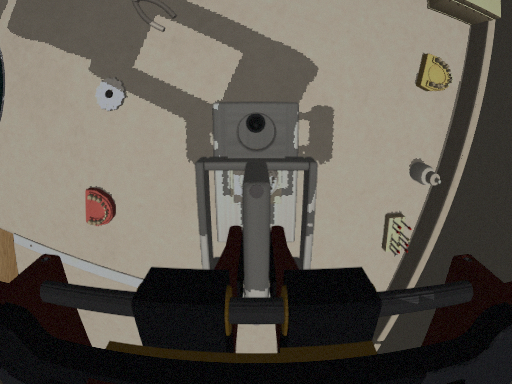

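The wrist view shows the held frame aligned over the lower half, with a pin visible in the near hole at (256,122). Allowing for the occluded end, the two centres agree to about 1 mm and the angles to 0.001 rad. I'll lower it with contact sensing.

```bash
python3 - <<'E'
from bench import *; from h import *
Q=q(1.8147); P=(.5276,-.0285)
h=servo_line((*P,.115),Q,rate=.1,contact_N=8); print(h,current_position(),current_force())
if not h:
    h=servo_line((*P,.066),Q,rate=.03,contact_N=8); print(h,current_position(),current_force(),current_finger_gap(),current_clock())
E
```

```text
False [ 0.52809615 -0.02851292  0.11540964] [ 1.1848142  -0.0194032  -3.31442359]
True [ 0.5274797  -0.02848393  0.06686943] [ 0.23741335 -0.22081186  4.8734584 ] 0.013506120737411828 11.3083
```

The contact came at the home height (0.067), so I'll release, retreat and verify.

```bash
python3 - <<'E'
from bench import *; from h import *
move_gripper(0.05); p=current_position()
servo_line((p[0],p[1],.2),rate=.12)
d=capture("wrist"); cv2.imwrite("pics/w3.png",d["image"])
W=cloud(d,True); x,y,z=np.moveaxis(W,-1,0)
for lo,hi in((.005,.019),(.021,.045),(.083,.1)):
    m=(abs(x-.5276)<.12)&(abs(y+.0276)<.12)&(z>lo)&(z<hi); print(lo,m.sum(),rect(W[m]),np.percentile(z[m],[10,50,90]).round(4))
print(current_clock(),current_finger_gap())
E
```

```text
0.005 5395 (array([526.6, -28.1]), array([ 98.8, 170.6]), np.float32(1.8149511)) [0.0145 0.0156 0.0173]
0.021 4072 (array([527.4, -29.5]), array([ 81.9, 161.5]), np.float32(1.8209329)) [0.0231 0.0343 0.0379]
0.083 1278 (array([527.6, -27.9]), array([13.6, 88.1]), np.float32(1.8112284)) [0.0898 0.0913 0.0923]
13.3583 0.049988461700576955
```

View pics/w3.png

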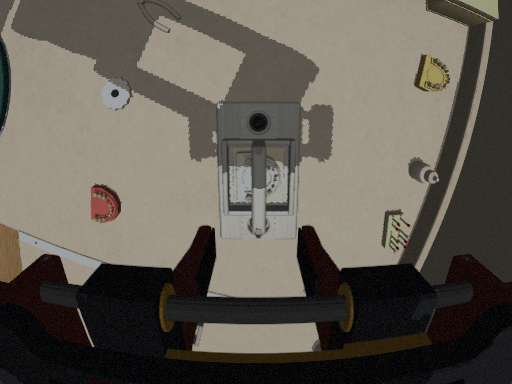

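The frame is home: the pin shows in its hole at (258,122), the cast sits inside the ring at (258,178), and the bar top at about 0.091 m matches the seated height.

```bash
python3 -c "
from bench import *
print(close_job())"
```

```text
the job is handed in; nothing more can be done
None
```

The long frame is seated on the lower half with the pins in its holes and the cast inside, released with the gripper clear; I left the short and green frames alone and handed the job in at about 13.4 s.

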